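# Swing the lamp clear and top up the coaster stack

## Task

The lamp's arm is hanging over the lime tray. First swing it round to the robot's left until the lamp is fully off the tray and leave it there, then lay the loose blue coaster flat on top of the two stacked in the tray, making one neat, centred stack of three. Leave the stack standing in the middle of the tray and do not disturb the other things on the table.

Things in the scene. Friction and masses are not known exactly. Their poses are not given: they have to be found in the camera images.
- lamp_arm (a joint): Swing angle of the lamp arm about its upright pole (rad), from -0.25 to 2.5, stiff enough to stay where it is left. It starts near 0, with the lamp head over the tray; it grows as the arm turns clockwise seen from above: the head moves first towards the robot, then to the robot's left. About 1.2 or more is well clear of the tray.
- lamp_hinge (a point): Point on the vertical swing axis of the lamp, at the top of its black pole, 150 mm above the table (height of the underside of the arm). The pole is 20 mm thick on a round black foot of 120 mm diameter, 16 mm high, that stays put; the hinge hub is 34 mm in diameter and reaches up to 184 mm.
- lamp_head (a point): Centre of the underside of the white round lamp head, 225 mm from the swing axis, 150 mm above the table. The head is 110 mm in diameter and 24 mm thick (top at 174 mm); the aluminium arm to it is 22 mm wide, from 158 to 172 mm high.
- lamp_knob (a point): Centre of the upright round black grip with an orange top that stands on the middle of the lamp head, for swinging the lamp: 24 mm in diameter, 50 mm tall, from 174 to 224 mm above the table; this point is 200 mm above the table, 225 mm from the swing axis.
- tray: Lime hard silicone tray that does not slide, 210 mm along its x, 170 mm along its y, 16 mm high, walls and floor 5 mm thick. Origin: centre of its underside; y points to the side where the lamp's pole stands.
- coaster_low: Terracotta-coloured round coaster, 66 mm in diameter, 12 mm thick, lying near the middle of the tray floor. Origin: centre of its underside.
- coaster_low_center (a point): Centre of the terracotta coaster (6 mm above its underside).
- coaster_mid: White ceramic round coaster, 66 mm in diameter, 12 mm thick, lying on the terracotta one; its top is 29 mm above the table. Origin: centre of its underside.
- coaster_mid_center (a point): Centre of the white coaster (6 mm above its underside).
- coaster: Loose blue ceramic round coaster, 66 mm in diameter, 12 mm thick, 70 g, lying flat on the table to the robot's right of the tray; alike on both faces. Origin: centre of its underside.
- coaster_center (a point): Centre of the blue coaster (6 mm above its underside).
- tumbler: Stubby glass tumbler, 80 mm across the rim, 85 mm tall, upright. Bystander. Origin: centre of its underside.
- tub: Closed white plastic tub, 102 mm in diameter, 89 mm tall. Bystander. Origin: centre of its underside.
- opener: Flat chrome bottle opener, about 146 mm long along x, 44 mm wide at the head, 8 mm thick. Bystander. Origin: middle of its underside.
Not all that is in view belongs to the job. Of the things shaped like the coaster_mid, the white one is meant.

How it is judged (in metres and radians):
On the way, in this order (a step that is already met when the one before it is completed fails the run):
1. the lamp is swung off the tray, before the blue coaster is brought (y of lamp_head in the frame of tray above 0.135 m), for 0.2 s.
2. the blue coaster lies flat and centred on the white one (horizontal distance between coaster_center and coaster_mid_center below 0.01 m and z of coaster_center in the frame of coaster_mid between 0.015 and 0.021 m and (angle between coaster's own z axis and vertical below 0.1 rad or angle between coaster's own z axis and vertical above 3.04 rad)), for 0.2 s.
At the end, for the whole second after the job is handed in: Lamp head centre over 135 mm from the tray centre along the tray y, on the pole side; blue coaster flat on the white one within 10 mm of its centre, white on terracotta within 10 mm, terracotta within 35 mm of the tray centre; all at rest (all of step 2 and y of lamp_head in the frame of tray above 0.135 m and horizontal distance between coaster_mid_center and coaster_low_center below 0.01 m and z of coaster_mid_center in the frame of coaster_low above 0.015 m and horizontal distance between coaster_low_center and tray below 0.035 m and linear speed of coaster below 0.02 m/s and velocity of joint lamp_arm between -0.05 and 0.05 rad/s); the robot touches nothing.
It fails at once if tumbler, tub or opener moved more than 30 mm (distance of any of tumbler, tub, opener from where it was at the start of the episode above 0.03 m).
It fails at once if tumbler or tub tipped (angle between any of tumbler, tub's own z axis and vertical above 0.4 rad).
It also fails if it takes over 58 s, if anything falls off the work surface, if the arm or the gripper's body presses on something with over 40 N, if the wrist force passes 120 N, or if a joint passes its speed limit or range.

## Robot

A 6-joint arm with a two-finger parallel gripper is mounted at the origin on the work surface. World frame = base frame: x ahead of the robot, y to its left, z up, the work surface at z = 0. Lengths are in mm, angles in rad, forces in N, time in s.
With the tool pointing down it reaches from about 350 to 850 mm from the base axis. Payload 8.1 kg.
Tool frame: the origin (TCP) lies between the finger pads; the fingertips stand 19 mm ahead of it and the grasp point (between the pads) is the TCP; z points along the fingers, y is the line along which they close (so a half turn about z gives the same grasp; the last joint's range is limited). The gripper opens to 93 mm and grips with 3 to 60 N. Pads are 15 mm wide; open, the fingers measure 128 mm over their backs; the gripper's body (75 mm by 188 mm) begins 65 mm behind the grasp point.
Start: joints at [1.068, 0.13, 1.488, -0, 1.523, -0.085], TCP at [243.43, 548.404, 212.335] pointing down, gripper open.
Joint ranges: [-2.96, 2.96], [-0.89, 2.26], [0.02, 2.5], [-1.34, 4.48], [0, 2.73], [-2.66, 2.66]. Speed limits (rad/s): [2.39, 2.39, 2.79, 3.14, 3.14, 3.14].

## Interface

Orientations are given as a 3x3 rotation matrix whose columns are the frame's x, y, z axes.
In Python, from station import move_pose, move_linear, move_j, gripper_open, grab, wait, inverse_kinematics, camera, IKError, close_job, get_clock, get_joints, get_qvel, get_effort, get_eef_pos, get_eef_rot, get_ft_force, get_ft_torque, get_finger_gap, get_grasp_force gives the robot as it stands. Calls block until the motion is done:
- move_pose(position, orientation): joint-space move of the TCP to a pose.
- move_linear(position, velocity=150, attitude=None): straight line of the TCP; attitude=None keeps the orientation; velocity is the mean speed in mm/s.
- move_j(angles): joint-space move.
- gripper_open() and grab(): open the fingers fully, or close them until they stop; the grip force is fixed at half the most.
- wait(seconds).
- inverse_kinematics(position, orientation): joint angles nearest the present ones, or None.
- camera(name): name is "scene" or "top" or "wrist"; returns a dict with "img" (384x512x3 uint8, red, green, blue), "depth" (384x512 float32, mm along the optical axis (not along the pixel's ray), 0 where there is no reading), "intrinsics" (3x3 intrinsics, pixels), "view" (4x4, takes a point from world to camera coordinates). Camera axes: x right, y down, z forward; pixel columns grow to the right and rows downward; lengths in mm; the calibration is good to about 2 mm. A picture is of the moment at which its call begins.
A pose or a line that the arm cannot do raises IKError and nothing moves.
- close_job(): hands the job in; it is judged then, once.
Readings, each from a call of its own:
- get_clock(): time.
- get_joints(): joint angles.
- get_qvel(): joint speeds.
- get_effort(): joint torques, N m.
- get_eef_pos(): TCP position.
- get_eef_rot(): TCP orientation.
- get_ft_force(): force on the tool from outside, world axes, zero at the start.
- get_ft_torque(): the same for the moment, N m.
- get_finger_gap(): opening from 0.0 (shut) to 1.0 (fully open).
- get_grasp_force(): force on a finger pad.
Only numpy, scipy, OpenCV 4.12 (cv2) and the standard library are available. Lean on these libraries where they do the work, as an engineer would, in place of code of your own. Each camera call takes 0.05 s, during which the arm holds its last target. There are 200 camera calls.

## Working session

There is one attempt and no reset: what is moved stays moved. The work goes in short steps, each a Python script; the robot and the scene stay as the last script left them, time stands still between calls to the robot, and variables do not carry over. Pictures are saved under pics/ and viewed, at most 10 in all, crops included, and the job is handed in when it is done.

```bash
mkdir -p pics; ls
cat > h.py <<'E'
import numpy as np, cv2
from station import *
def shot(n,f=None):
    c=camera(n)
    if f: cv2.imwrite('pics/'+f,c['img'][:,:,::-1])
    return c
def cloud(c):
    d=c['depth'];K=c['intrinsics'];v,u=np.indices(d.shape)
    p=np.stack([(u-K[0,2])/K[0,0]*d,(v-K[1,2])/K[1,1]*d,d],-1)
    V=np.array(c['view']);return (p-V[:3,3])@V[:3,:3]
def ray(c,u,v,z):
    K=c['intrinsics'];V=np.array(c['view']);R=V[:3,:3]
    o=-R.T@V[:3,3];r=R.T@np.linalg.inv(K)@[u,v,1];return o+r*(z-o[2])/r[2]
E
python3 - <<'E'
from h import *
np.set_printoptions(precision=2,suppress=True)
for n in('scene','top'):
    c=shot(n,n+'0.png');np.savez(n+'0.npz',**c)
    print(n,c['intrinsics'],c['view'])
E
```

```text
pics
scene [[443.21   0.   250.94]
 [  0.   443.21 195.42]
 [  0.     0.     1.  ]] [[   0.37    0.93    0.02 -238.21]
 [   0.66   -0.25   -0.7  -280.39]
 [  -0.65    0.27   -0.71 1863.52]
 [   0.      0.      0.      1.  ]]
top [[444.86   0.   261.7 ]
 [  0.   444.86 188.41]
 [  0.     0.     1.  ]] [[  -0.02   -1.     -0.01   21.81]
 [  -0.99    0.02   -0.15  604.35]
 [   0.15    0.01   -0.99 1549.09]
 [   0.      0.      0.      1.  ]]
```

View pics/top0.png

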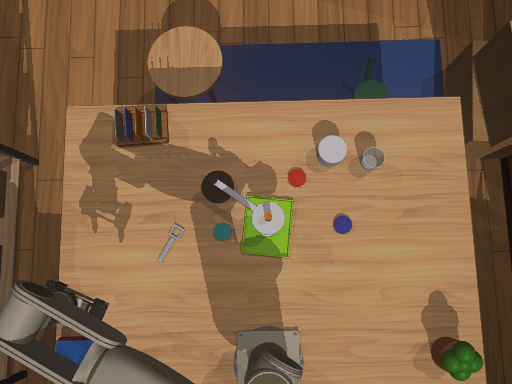

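View pics/scene0.png

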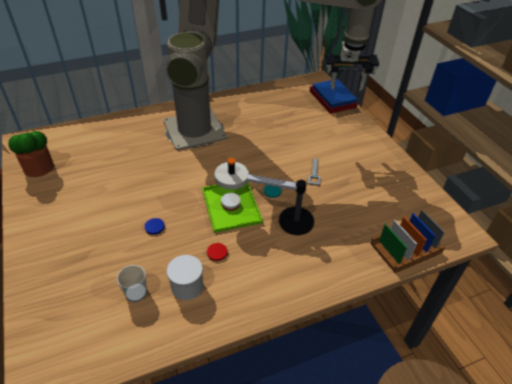

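The top view shows the lamp foot at (218,187), the head and orange knob at (267,217), the lime tray around (267,227), and the blue coaster at (342,224). The opener is at (172,243), the tub at (332,150) and the tumbler at (373,158). The teal (222,231) and red (297,177) coasters are decoys. The scene view shows the white stack at (231,202), blue at (155,227) and the knob at (231,162).

```bash
cat >> h.py <<'E'
def blob(c,f,box):
    """pixel mask from HSV test f inside box (u0,v0,u1,v1): largest contour"""
    hsv=cv2.cvtColor(np.ascontiguousarray(c['img']),cv2.COLOR_RGB2HSV).astype(int)
    m=f(hsv[...,0],hsv[...,1],hsv[...,2]).astype(np.uint8);k=np.zeros_like(m);u0,v0,u1,v1=box;k[v0:v1,u0:u1]=1
    cs,_=cv2.findContours(m*k,cv2.RETR_EXTERNAL,cv2.CHAIN_APPROX_NONE)
    return max(cs,key=cv2.contourArea)
def cen(ct): 
    m=cv2.moments(ct);return m['m10']/m['m00'],m['m01']/m['m00']
def tri(a,b):
    """nearest point of two rays; a,b=(cam,(u,v)); returns point and miss distance"""
    L=[(ray(c,*p,0),ray(c,*p,300)) for c,p in(a,b)]
    d=[(q-p)/np.linalg.norm(q-p) for p,q in L]
    s=np.linalg.lstsq(np.c_[d[0],-d[1]],L[1][0]-L[0][0],rcond=None)[0]
    x,y=L[0][0]+s[0]*d[0],L[1][0]+s[1]*d[1];return (x+y)/2,np.linalg.norm(x-y)
blue=lambda h,s,v:(h>108)&(h<130)&(s>150)&(v>60)
orange=lambda h,s,v:(h>3)&(h<16)&(s>170)&(v>120)
lime=lambda h,s,v:(h>35)&(h<60)&(s>150)
black=lambda h,s,v:(v<40)
white=lambda h,s,v:(s<40)&(v>120)
E
python3 - <<'E'
from h import *
np.set_printoptions(precision=1,suppress=True)
T=dict(np.load('top0.npz'));S=dict(np.load('scene0.npz'))
pt,ps=cloud(T),cloud(S)
for n,f,bt,bs in(('blue',blue,(320,205,365,245),(135,210,175,245)),('knob',orange,(255,205,280,228),(220,150,243,168)),
  ('foot',black,(190,165,240,210),(270,200,325,240)),('head',white,(245,195,290,240),(212,160,250,190))):
    a,b=blob(T,f,bt),blob(S,f,bs)
    print(n,cen(a),cv2.contourArea(a),cen(b),cv2.contourArea(b),tri((T,cen(a)),(S,cen(b))))
    for p,ct in((pt,a),(ps,b)):
        m=np.zeros((384,512),np.uint8);cv2.drawContours(m,[ct],-1,1,-1);q=p[m>0];print('   ',np.median(q,0),np.percentile(q[:,2],[10,90]))
    if n=='blue': print('   z=12',[ray(c,*cv2.minEnclosingCircle(k)[0],12) for c,k in((T,a),(S,b))])
for c,bx in((T,(230,185,305,265)),(S,(195,170,270,240))):
    a=blob(c,lime,bx);r=cv2.minAreaRect(np.array([ray(c,*p[0],16)[:2] for p in cv2.convexHull(a)],np.float32));print('tray',r)
w=blob(S,white,(215,191,250,216));print('white',cen(w),cv2.contourArea(w),[ray(S,*cen(w),z) for z in(29,)])
m=np.zeros((384,512),np.uint8);cv2.drawContours(m,[w],-1,1,-1);print(np.median(ps[m>0],0))
for n,c in(('T',T),('S',S)): cv2.imwrite(f'pics/crop{n}.png',cv2.resize(c['img'][150:270,190:350,::-1],(800,600)))
E
```

```text
Traceback (most recent call last):
  File "h.py", line 19, in blob
    return max(cs,key=cv2.contourArea)
ValueError: max() iterable argument is empty
```

```bash
cat > m.py <<'E'
from h import *
np.set_printoptions(precision=1,suppress=True)
T=dict(np.load('top0.npz'));S=dict(np.load('scene0.npz'))
pt,ps=cloud(T),cloud(S)
for c,u,v in((T,342,224),(S,155,227),(T,267,216),(S,231,161),(T,215,194),(S,290,222),(T,258,222),(S,231,175),(S,231,201),(T,260,245)):
    print(u,v,cv2.cvtColor(c['img'][v:v+1,u:u+1],cv2.COLOR_RGB2HSV)[0,0],end=' ')
print()
for n,f,bt,bs in(('blue',blue,(320,205,365,245),(135,210,175,245)),('knob',orange,(255,205,280,228),(220,150,243,168)),
  ('foot',black,(190,165,240,210),(270,200,325,240)),('head',white,(245,195,290,240),(212,160,250,190))):
  try:
    a,b=blob(T,f,bt),blob(S,f,bs)
    print(n,cen(a),cv2.contourArea(a),cen(b),cv2.contourArea(b),tri((T,cen(a)),(S,cen(b))))
    for p,ct in((pt,a),(ps,b)):
        m=np.zeros((384,512),np.uint8);cv2.drawContours(m,[ct],-1,1,-1);q=p[m>0];print('   ',np.median(q,0),np.percentile(q[:,2],[10,90]))
    if n=='blue': print('   z=12',[ray(c,*cv2.minEnclosingCircle(k)[0],12) for c,k in((T,a),(S,b))])
  except ValueError as e: print(n,e)
for c,bx in((T,(230,185,305,265)),(S,(195,170,270,240))):
    a=blob(c,lime,bx);r=cv2.minAreaRect(np.array([ray(c,*p[0],16)[:2] for p in cv2.convexHull(a)],np.float32));print('tray',r)
w=blob(S,white,(215,191,250,216));print('white',cen(w),cv2.contourArea(w),[ray(S,*cen(w),z) for z in(29,)])
m=np.zeros((384,512),np.uint8);cv2.drawContours(m,[w],-1,1,-1);print(np.median(ps[m>0],0))
E
sed -i 's/^black=.*/black=lambda h,s,v:(v<55)/; s/^white=.*/white=lambda h,s,v:(s<60)\&(v>110)/; s/^orange=.*/orange=lambda h,s,v:(h<20)\&(s>150)\&(v>100)/;s/^blue=.*/blue=lambda h,s,v:(h>105)\&(h<135)\&(s>120)\&(v>40)/' h.py
python3 m.py
```

```text
342 224 [121 132 120] 155 227 [115 203 138] 267 216 [ 13 203 180] 231 161 [ 12 233 187] 215 194 [12 96 45] 290 222 [120  28   9] 258 222 [ 14  22 174] 231 175 [ 19  19 109] 231 201 [ 70   4 188] 260 245 [ 41 189 128] 
blue (342.3157894736842, 224.1969696969697) 209.0 (154.1028112449799, 225.88514056224898) 207.5 (array([ 473.2, -280.4,    3.8]), np.float64(0.33096840201045263))
    [ 473.1 -279.    11.3] [ 7.  16.6]
    [ 479.7 -281.2   10.8] [ 7.1 14.3]
   z=12 [array([ 472.3, -279.5,   12. ]), array([ 478.7, -281.1,   12. ])]
knob (267.92424242424244, 216.06060606060606) 33.0 (230.7063492063492, 159.9126984126984) 42.0 (array([489.3, -10.9, 223.3]), np.float64(0.5647867204652705))
    [489.4 -10.8 225.1] [220.3 229.4]
    [489.6  -8.5 223.1] [ -2.2 226.8]
foot (215.84529771841957, 186.39760712298272) 599.0 (296.1050199537912, 219.50010501995376) 793.5 (array([620.7, 175.5,   7. ]), np.float64(4.918771249482729))
    [614.7 172.7  16.2] [ 10.7 181.1]
    [631.4 164.4  15.4] [10.3 50.6]
head (266.4748655166017, 217.12372472639584) 898.5 (231.33735343383583, 173.83015075376883) 497.5 (array([490.4,  -8.1, 164.8]), np.float64(4.489598334800351))
    [489.7  -6.5 173.6] [169.  178.5]
    [499.5 -18.2 172.8] [169.7 175.5]
tray ((471.7314758300781, -7.348670959472656), (168.8280029296875, 208.93577575683594), 83.25965881347656)
tray ((481.8678283691406, -10.578125), (169.8446044921875, 219.51368713378906), 82.78032684326172)
white (230.34313725490196, 199.67736185383242) 187.0 [array([472.5,  -9.9,  29. ])]
[470.9  -9.2  27.5]
```

```bash
cat > lamp.py <<'E'
from h import *
from scipy.spatial.transform import Rotation as Ro
np.set_printoptions(precision=2,suppress=True)
k=np.array([489.5,-10.3]);h=np.array([620.5,172.5]);a0=np.arctan2(*(k-h)[::-1]);r=np.linalg.norm(k-h);print('r',r)
def R(yaw): # tool down, tool y at angle yaw
    y=np.array([np.cos(yaw),np.sin(yaw),0]);z=np.array([0,0,-1.]);return np.c_[np.cross(y,z),y,z]
P=lambda th,z:[*(h+r*np.array([np.cos(a0-th),np.sin(a0-th)])),z]
print(get_clock(),get_ft_force(),R(0)[:,2],get_eef_rot())
best=None
for off in(np.pi/2,-np.pi/2):
    qs=[inverse_kinematics(P(t,z),R(a0-t+off)) for t,z in((0,300),(0,202),(.7,202),(1.4,202),(1.4,290))]
    print(off,[None if q is None else np.array(q)[[0,3,5]] for q in qs])
    if all(q is not None for q in qs):
        s=max(abs(q[5]) for q in qs)
        if best is None or s<best[0]: best=(s,off)
off=best[1]
move_linear([243.4,548.4,300])
move_pose(P(0,300),R(a0+off))
move_linear(P(0,202),120)
grab();print('gap',get_finger_gap()*93,get_grasp_force(),get_ft_force(),get_clock())
E
python3 lamp.py
```

```text
r 224.89295231287264
0.1 [-0.47 -0.32 -0.45] [ 0.  0. -1.] [[-0.91  0.41 -0.  ]
 [ 0.41  0.91 -0.  ]
 [ 0.   -0.   -1.  ]]
1.5707963267948966 [array([-0.13, -0.  ,  0.5 ]), array([-0.13, -0.  ,  0.5 ]), array([ 0.16, -0.  ,  1.48]), array([ 0.47, -0.  ,  2.49]), array([ 0.47, -0.  ,  2.49])]
-1.5707963267948966 [array([-0.13, -0.  , -2.65]), array([-0.13, -0.  , -2.65]), array([ 0.16, -0.  , -1.66]), array([ 0.47, -0.  , -0.65]), array([ 0.47, -0.  , -0.65])]
gap 22.79224208590058 29.999965131282806 [-0.37  0.64 -0.79] 5.075
```

```bash
sed '/^move_linear/,$d' lamp.py | sed '/^best=None/,/^off=/d;/^print/d' > lp.py; echo 'off=np.pi/2' >> lp.py
python3 - <<'E'
from lp import *
for t in np.linspace(.14,1.4,10):
    move_linear(P(t,202),110,R(a0-t+off))
    f=get_ft_force();print(round(t,2),f,get_finger_gap()*93,get_clock())
    if np.linalg.norm(f)>60: print('stop');break
E
```

```text
r 224.89295231287264
0.14 [ 0.29  1.08 -1.48] 23.280997190037315 5.5083
0.28 [ 2.48  2.73 -1.85] 23.529421513823564 5.9417
0.42 [ 4.14  2.37 -3.61] 23.104253302823594 6.375
0.56 [ 6.04  3.15 -4.31] 23.131480169509246 6.8083
0.7 [ 4.81  1.25 -3.8 ] 23.307083945238656 7.2417
0.84 [ 4.23  1.46 -3.45] 23.321823047410234 7.675
0.98 [ 4.67 -0.19 -2.93] 23.154348587431233 8.1083
1.12 [ 4.7  -1.08 -2.99] 23.31081681578716 8.5417
1.26 [ 5.66 -0.98 -2.72] 23.099437130875803 8.975
1.4 [ 4.35 -1.37 -2.52] 23.38364744064884 9.4083
```

Run:
```python
from lp import *
gripper_open();move_linear(P(1.4,320),200)
np.savez('top1.npz',**shot('top'));np.savez('scene1.npz',**shot('scene'))
for i,p in enumerate([(450,-10),(500,-20),(450,-280),(500,-290)]):
    move_pose([*p,300],R(np.pi/2))
    c=shot('wrist',f'w{i}.png');np.savez(f'w{i}.npz',**c)
    V=c['view'];print(p,-V[:3,:3].T@V[:3,3],V[2,:3],get_clock(),get_joints())
I=[cv2.imread(f'pics/w{i}.png') for i in range(4)]
cv2.imwrite('pics/ws.png',cv2.resize(np.vstack([np.hstack(I[:2]),np.hstack(I[2:])]),(800,600)))
```

```text
r 224.89295231287264
(450, -10) [365.97 -11.75 473.65] [ 0.3  -0.   -0.95] 14.9833 [-0.14 -0.3   1.74  0.    1.71 -1.71]
(500, -20) [416.54 -21.95 473.11] [ 0.3  -0.   -0.95] 15.35 [-0.14 -0.16  1.62  0.    1.68 -1.71]
(450, -280) [ 366.13 -280.95  473.87] [ 0.3   0.   -0.95] 16.4333 [-0.65 -0.08  1.54  0.    1.68 -2.22]
(500, -290) [ 417.33 -290.63  473.13] [ 0.3   0.   -0.95] 16.8 [-0.61  0.05  1.41  0.    1.68 -2.19]
```

View pics/ws.png

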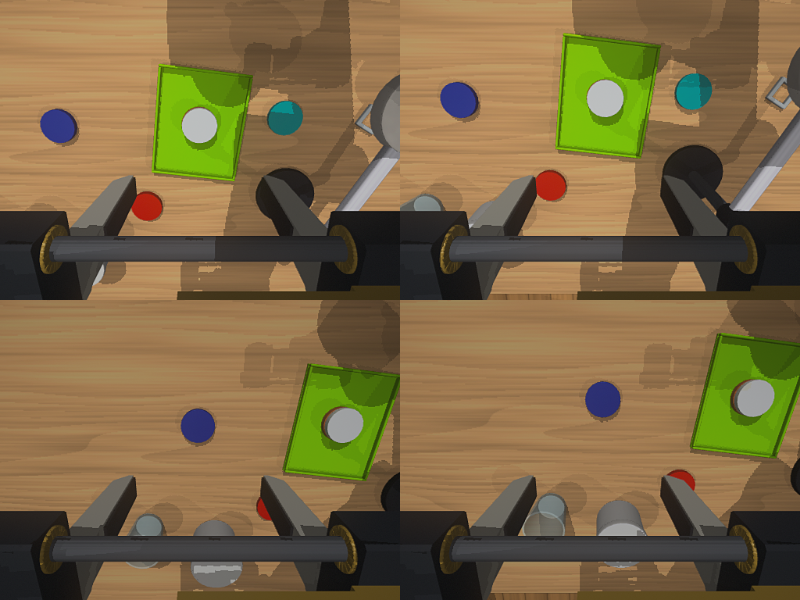

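The lamp is now clear of the tray. In wrist frame 0 the white coaster is at (256,160), full-resolution pixels. In frames 2 and 3 the blue one is at (253,160) and (260,127).

Run:
```python
from h import *
np.set_printoptions(precision=1,suppress=True)
W=[dict(np.load(f'w{i}.npz')) for i in range(4)];T=dict(np.load('top1.npz'));S=dict(np.load('scene1.npz'))
def top(c,f,box,z):  # ellipse centre, ray at z, depth median
    ct=blob(c,f,box);e=cv2.fitEllipse(cv2.convexHull(ct));m=np.zeros((384,512),np.uint8);cv2.drawContours(m,[ct],-1,1,-1)
    print('  px',np.array(e[0]),np.array(e[1]),'ray',ray(c,*e[0],z),'depth',np.median(cloud(c)[cv2.erode(m,np.ones((5,5)))>0],0));return c,e[0]
wh=lambda h,s,v:(s<60)&(v>130)
print('white');a=top(W[0],wh,(225,130,290,190),29);b=top(W[1],wh,(230,95,295,155),29);t=top(T,wh,(245,195,290,250),29);s=top(S,wh,(210,185,255,220),29)
print(tri(a,b),tri(a,s),tri(t,s))
print('blue');a=top(W[2],blue,(220,130,290,190),12);b=top(W[3],blue,(225,95,295,155),12);t=top(T,blue,(320,205,365,245),12);s=top(S,blue,(135,210,175,245),12)
print(tri(a,b),tri(a,s),tri(t,s))
for c in W[:2]:
    h=blob(c,lime,(150,0,400,260));print('tray',cv2.minAreaRect(np.array([ray(c,*p[0],16)[:2] for p in cv2.convexHull(h)],np.float32)))
```

```text
white
  px [254.8 160.2] [44.7 45. ] ray [466.8 -10.2  29. ] depth [466.2 -10.   30.4]
  px [262.1 125.5] [46.4 47.4] ray [467.1 -10.1  29. ] depth [466.4 -10.3  30.4]
  px [267.2 227. ] [17.8 17.9] ray [467.2  -7.8  29. ] depth [467.3  -7.3  28.9]
  px [230.2 199.5] [13.6 18.4] ray [471.6  -9.9  29. ] depth [470.3  -9.5  28.5]
(array([467.4, -10.1,  26.1]), np.float64(0.15017398602396492)) (array([467.9,  -9.4,  25.1]), np.float64(1.5639867458941878)) (array([467.4,  -8.1,  24.3]), np.float64(0.6608377957062849))
blue
  px [252.8 160.6] [42.8 42.8] ray [ 471.8 -282.2   12. ] depth [ 471.9 -281.9   13.3]
  px [259.2 126.8] [44.3 45.3] ray [ 472.1 -282.1   12. ] depth [ 472.1 -282.4   13.3]
  px [342.4 224.3] [16.8 17.2] ray [ 472.3 -279.2   12. ] depth [ 473.1 -279.2   12. ]
  px [154.2 225.9] [15.1 19. ] ray [ 480.5 -280.9   12. ] depth [ 478.6 -280.5   10.5]
(array([ 472.4, -282.1,    9.3]), np.float64(0.06694184622492971)) (array([ 473.6, -281.3,    4.4]), np.float64(1.8298662253661437)) (array([ 472.9, -280.5,    3.7]), np.float64(0.31869918911192313))
tray ((472.35955810546875, -10.351272583007812), (169.452392578125, 209.65585327148438), 83.22460174560547)
tray ((472.4300537109375, -10.240180969238281), (169.4760284423828, 209.58189392089844), 83.20075225830078)
```

Run:
```python
from lp import *
Y=R(np.pi/2)
move_linear([472,-282,120],200);move_linear([472,-282,40],120);move_linear([472,-282,21.5],50)
print(get_ft_force(),get_eef_pos());grab();wait(.2)
print('gap',get_finger_gap()*93,get_grasp_force(),get_eef_pos(),get_clock())
move_linear([472,-282,150],120)
print('gap',get_finger_gap()*93)
move_pose([467,-10,150],Y);move_linear([467,-10,110],100)
c=shot('wrist','held.png');np.savez('held.npz',**c);print(get_ft_force(),get_clock(),get_eef_pos())
```

```text
r 224.89295231287264
[ 0.71 -0.25 -0.14] [ 471.67 -281.78   21.06]
gap 0.2713698279373049 0.0 [ 472.  -282.    21.5] 20.8417
gap 0.3993525871332914
[0.63 0.43 0.34] 23.725 [467.4  -10.36 110.51]
```

View pics/held.png

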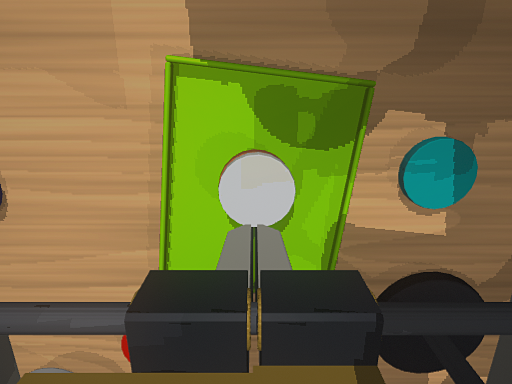

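The fingers closed empty: they are shut at (253,230), and the white coaster is undisturbed at (256,188). I'll locate the blue coaster again and check where the tips really are.

Run:
```python
from lp import *
np.set_printoptions(precision=1,suppress=True)
H=dict(np.load('held.npz'))
V=H['view']
for p in([467.2,-10.2,91.5],[467.2,-10.2,110.5]):
    q=H['intrinsics']@(V[:3,:3]@p+V[:3,3]);print(q[:2]/q[2])
P3=cloud(H);print('finger depth',P3[232,240],P3[232,268],P3[245,235])
gripper_open()
move_linear([467,-10,200],250);move_pose([450,-280,250],R(np.pi/2))
c=shot('wrist','re.png');t=shot('top')
np.savez('re.npz',**c)
for c,bx in((c,(0,0,512,260)),(t,(300,180,400,270))):
    ct=blob(c,blue,bx);e=cv2.fitEllipse(cv2.convexHull(ct));m=np.zeros((384,512),np.uint8);cv2.drawContours(m,[ct],-1,1,-1)
    q=cloud(c)[cv2.erode(m,np.ones((3,3)))>0];print(e,ray(c,*e[0],12),np.median(q,0),np.percentile(q[:,2],[5,95]))
print(get_clock())
```

```text
r 224.89295231287264
[257.  220.5]
[257.3 233.2]
finger depth [458.  -19.8 127.9] [457.9  -4.6 128.2] [458.6 -21.8 141.6]
((252.36264038085938, 169.620849609375), (47.56380844116211, 47.72886276245117), 136.1040496826172) [ 471.7 -282.2   12. ] [ 471.7 -282.6   13.3] [12.1 14.7]Traceback (most recent call last):
  File "<stdin>", line 13, in <module>
cv2.error: OpenCV(4.12.0) /io/opencv/modules/imgproc/src/shapedescr.cpp:361: error: (-201:Incorrect size of input array) There should be at least 5 points to fit the ellipse in function 'fitEllipseNoDirect'
```

View pics/re.png

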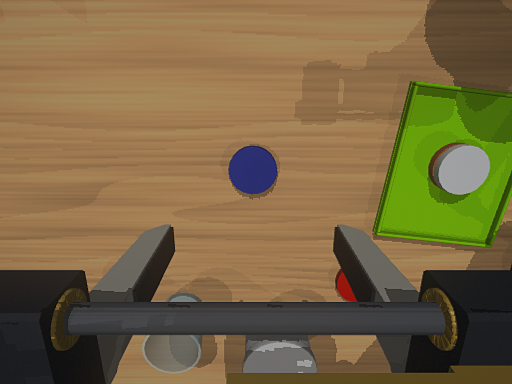

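The blue coaster hasn't moved and is still at (252,170). The open finger tips are at (173,228) and (335,228), so the fingers closed above the coaster. I'll measure the real tip height from the depth data.

Run:
```python
from lp import *
np.set_printoptions(precision=1,suppress=True)
print(get_eef_pos(),get_clock(),get_finger_gap())
for f,tz in(('re',250),('held',110)):
    C=dict(np.load(f+'.npz'));p=cloud(C);z=p[...,2]-tz
    m=(z>-40)&(z<70)&(C['depth']>0); m[:200]&=False
    print(f,'low percentiles rel TCP',np.percentile(z[m],[0.2,1,3,10]))
    for r in range(222,262,5): 
        u=np.where(m[r])[0]
        if len(u): print(r,u.min(),u.max(),np.percentile(z[r][u],[5,50,95]),'x',np.median(p[r,u,0]))
```

```text
r 224.89295231287264
[ 450.3 -278.5  249.4] 26.875 0.9997861094926405
re low percentiles rel TCP [ 6.8  8.3 11.3 18.7]
227 156 351 [ 7.7 10.1 11. ] x 441.2759399889968
232 143 364 [10.4 16.5 17.7] x 441.259825315408
237 139 368 [10.8 22.4 23.5] x 441.2783904699557
242 134 373 [10.2 27.9 29. ] x 441.4160335331037
247 130 377 [11.8 33.1 34.3] x 441.4032764626926
252 125 382 [13.  37.8 39.4] x 441.5188315376006
257 121 386 [19.8 42.5 43.8] x 441.5580842985869
held low percentiles rel TCP [-39.8 -38.9 -36.5 -27.8]
227 238 269 [ 7.5 11.2 12.1] x 458.1804818503631
232 228 279 [15.  17.5 18.7] x 458.2368673461053
237 226 281 [20.8 23.6 24.5] x 458.19374723289934
242 224 283 [26.8 29.3 29.9] x 458.13690560145824
247 223 284 [32.  34.5 35.3] x 458.1637833546538
252 221 286 [36.8 39.4 40.2] x 458.1418018918788
257 220 287 [41.3 44.  45. ] x 458.2102360410544
```

Run:
```python
from lp import *
x,y=471.8,-282.2
move_linear([x,y,60],250);move_linear([x,y,22],80);f0=get_ft_force()[2]
z=22.;hit=False
while z>-14:
    z-=4 if z>2 else 1.5
    move_linear([x,y,z],40);d=get_ft_force()[2]-f0
    if abs(d)>4: hit=True;break
print('z',z,'dF',d,hit,get_clock())
if hit:
    z+=3;move_linear([x,y,z],40);grab()
    print('gap',get_finger_gap()*93,get_grasp_force(),get_clock(),'TCP z',z)
```

```text
r 224.89295231287264
z -7.0 dF 10.309485724177982 True 31.1667
gap 65.41348421200229 29.999735355377197 31.9833 TCP z -4.0
```

Run:
```python
from lp import *
x,y=467.0,-10.1
move_linear([471.8,-282.2,120],150);print('gap',get_finger_gap()*93)
move_linear([x,y,120],220)
c=shot('wrist','held2.png');np.savez('held2.npz',**c)
move_linear([x,y,50],120);f0=get_ft_force()[2];move_linear([x,y,28],40)
for z in(27,26,25.3,24.6):
    move_linear([x,y,z],30);d=get_ft_force()[2]-f0
    if abs(d)>3: break
print(z,d,get_finger_gap()*93,get_clock())
np.savez('pre.npz',**shot('wrist','pre.png'))
cv2.imwrite('pics/hp.png',cv2.resize(np.hstack([cv2.imread('pics/held2.png'),cv2.imread('pics/pre.png')]),(800,300)))
```

```text
r 224.89295231287264
gap 65.0414399566929
24.6 2.780061064234652 65.20026641947499 36.825
```

View pics/hp.png

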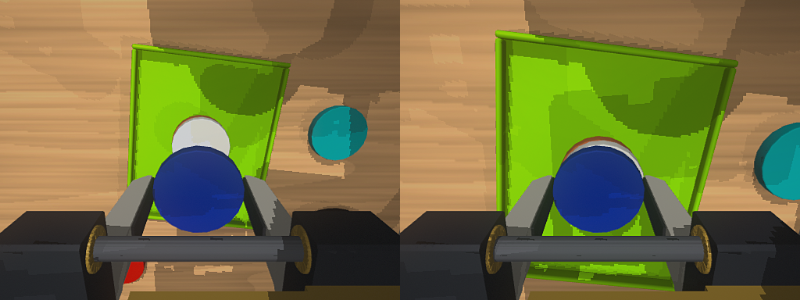

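The coaster is held level and just touching the white one: blue at (598,190) of the right-hand panel, with a thin white rim above it. I'll check centring before letting go.

Run:
```python
from h import *
np.set_printoptions(precision=1,suppress=True)
for f,z in(('held2',135.5),('pre',41)):
    c=dict(np.load(f+'.npz'));ct=blob(c,blue,(150,150,360,320));e=cv2.fitEllipse(cv2.convexHull(ct))
    m=np.zeros((384,512),np.uint8);cv2.drawContours(m,[ct],-1,1,-1);q=cloud(c)[cv2.erode(m,np.ones((7,7)))>0]
    print(np.array(e[0]),np.array(e[1]),ray(c,*e[0],z),np.median(q,0),np.linalg.lstsq(np.c_[q[:,:2],np.ones(len(q))],q[:,2],rcond=None)[0])
```

```text
[253.6 242.1] [110.8 116.7] [465.4 -12.7 135.5] [464.5 -12.5 137.4] [ -0.2  -0.  215.6]
[253.5 242.1] [110.8 117.1] [465.2 -12.1  41. ] [464.7 -11.9  42.3] [ -0.2  -0.  122.2]
```

Run:
```python
from lp import *
np.set_printoptions(precision=1,suppress=True)
gripper_open();move_linear([467,-10.1,80],80);move_linear([467,-10.1,200],250);move_linear([450,-10,300],250)
c=shot('wrist','fin.png');s=shot('scene','fins.png')
for c,bx in((c,(200,100,320,230)),(s,(205,175,260,220))):
    ct=blob(c,blue,bx);e=cv2.fitEllipse(cv2.convexHull(ct));m=np.zeros((384,512),np.uint8);cv2.drawContours(m,[ct],-1,1,-1)
    q=cloud(c)[cv2.erode(m,np.ones((5,5)))>0];print(np.array(e[0]),np.array(e[1]),ray(c,*e[0],41),np.median(q,0),np.linalg.lstsq(np.c_[q[:,:2],np.ones(len(q))],q[:,2],rcond=None)[0])
print(get_clock())
a=cv2.resize(cv2.imread('pics/fin.png')[60:260,150:400],(400,320));b=cv2.resize(cv2.imread('pics/fins.png')[140:260,170:320],(400,320))
cv2.imwrite('pics/fin2.png',np.hstack([a,b]))
```

```text
r 224.89295231287264
[253.5 163.1] [45.8 46. ] [467.  -12.1  41. ] [466.6 -11.9  42.4] [ -0.4  -0.  238.9]
[230. 198.] [14.3 17.7] [475.7 -12.2  41. ] [475.  -12.   39.8] [ 0.1 -0.   4.1]
39.675
```

View pics/fin2.png

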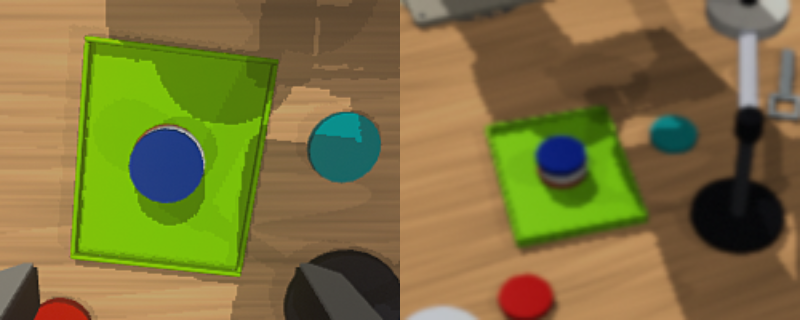

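The stack sits neatly in the tray: blue is at (166,165) on the left panel with an even white rim. It is about 2 mm off the white coaster's centre at the expected height, and the lamp is clear. Handing in.

```bash
python3 -c "
from station import *
print(close_job(),get_clock())"
```

```text
the job is handed in; nothing more can be done
the job is handed in; nothing more can be done
```

I swung the lamp about 1.4 rad off the tray, then laid the blue coaster flat on the white one, about 2 mm off centre, and handed the job in at about 40 s; no verdict came back, and I did not re-measure the bystanders or the white-on-terracotta offset.

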